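# Half-close the nut grinder's bayonet lid and hold it short of the click

## Robot

A 6-joint arm with a two-finger parallel gripper is mounted at the origin on the work surface. World frame = base frame: x ahead of the robot, y to its left, z up, the work surface at z = 0. Lengths are in m, angles in rad, forces in N, time in s.
With the tool pointing down it reaches from about 0.35 to 0.85 m from the base axis. Payload 8.1 kg.
Tool frame: the origin (TCP) lies on the centre line of the jaws, within the pads' length; the fingertips stand 14 mm ahead of it and the grasp point (between the pads) lies 5 mm behind it; z points along the fingers, y is the direction in which the jaws open and shut (so a half turn about z gives the same grasp; the last joint's range is limited). The gripper opens to 93 mm and grips with 3 to 60 N. Pads are 15 mm wide; open, the fingers measure 128 mm over their backs; the gripper's body (75 mm by 188 mm) begins 65 mm behind the grasp point.
Start: joints at [-1.381, 0.13, 1.488, -0, 1.523, -0.085], TCP at [0.163, -0.577, 0.233] pointing down, gripper open.
Joint ranges: [-2.96, 2.96], [-0.89, 2.26], [0.02, 2.5], [-1.34, 4.48], [0, 2.73], [-2.66, 2.66]. Speed limits (rad/s): [2.39, 2.39, 2.79, 3.14, 3.14, 3.14].

## Interface

Orientations are given as a rotation vector (axis times angle).
In Python, from plant import robot gives the robot as it stands.
- The arm moves only by the tool jog_arm, never from a script. Its argument "steps" is a list of rows, each a list of 7 numbers: the closure, from 0 (fully open) to 1 (shut), then the shift along the tool's x, y, z in m, then the turn, a rotation vector about the tool's x, y, z in rad. In form: [[jaw, tx, ty, tz, rx, ry, rz], ...]. A call has 1 to 5 rows; each row is the pose to reach, as a shift and turn from the pose measured when the call began, along the tool's axes at that moment; what a row does not reach only later rows make up. A row lasts 1/8 s, in which the tool goes at most 62.5 mm and 10.7 degrees, less where a joint would pass 70% of its speed; a pose out of reach is approached as far as the arm can. A call with a gripper value outside its range is refused whole. The fingers move at their own pace and stop on an object; "force" is the grip in N (left out, the last holds). Time passes only in rows, so rows that repeat a pose let the fingers close. It gives the time, the measured TCP pose, the force and the opening at its end, in the units of the state.
- robot.read_state(): the state, without advancing time (a new reading comes with each control period).
- robot.read_camera(name): name is "scene" or "top" or "wrist"; returns a dict with "image" (480x640x3 uint8, red, green, blue), "mtx" (3x3 intrinsics, pixels), "D" ([k1, k2, p1, p2, k3] as OpenCV has them; the pictures are not rectified), "extrinsics" (4x4, takes a point from camera to world coordinates); the wrist camera has in their place "tool_from_camera" (4x4, takes a point from camera to tool coordinates, whose origin is the TCP and whose axes are the flange's). Camera axes: x right, y down, z forward; pixel columns grow to the right and rows downward; lengths in m; the calibration is good to about 2 mm. A picture is of the moment at which its call begins: read the wrist's pose just before it. There is no depth.
- robot.close_job(): hands the job in, once; it reports no verdict.
The state is a dict: "t": time; "q": joint angles; "dq": joint speeds; "joint_torque": joint torques, N m; "tool_pos": TCP position; "orientation": TCP orientation; "force": force on the tool from outside, world axes, zero at the start; "wrist_torque": the same for the moment, N m; "opening": finger opening in m.
Only numpy, scipy, OpenCV 4.12 (cv2) and the standard library are available. Lean on these libraries where they do the work, as an engineer would, in place of code of your own. Each camera call takes 0.05 s, during which the arm holds its last target.

## Task

Put the lid on the nut grinder: lower it in with its grip bar in line with the two broad square tabs until it sits flat on the cup, then twist it clockwise (seen from above) until the bar points at the thin ribs, halfway to the lock. The lock click at the round studs would start the motor, so do not turn it that far, and since the lid is sprung and turns back when let go, finish while still gripping it there, at rest. Leave the ramekin, the jar and the spoon where they are.

Things in the scene. Friction and masses are not known exactly. Their poses are not given: they have to be found in the camera images.
- lid: Loose lid, about 130 g, right side up on the table. Grey disc 92 mm across over a plug 71 mm across. Origin: centre of the plug's underside, z up: plug 0-14 mm, disc 14-22 mm above it. Two lugs, 12 mm wide, 0-6 mm above the origin, stick out of the plug to 44 mm from the axis at its +x and -x sides, under the ends of the grip bar. A half turn of the lid makes no difference.
- lid_bar (a point): On the lid's axis, in the middle of its black upright grip bar, 37 mm above the lid's origin. The bar stands on the disc: 64 mm long along the lid's x axis, 18 mm wide, reaching from the disc (22 mm above the lid's origin) to 54 mm.
- grinder: Electric nut grinder, fixed to the table: white round base 132 mm across, on it a steel cup 102 mm across. Origin: centre of its underside, z up. The lid enters when its x axis is in line with the grinder's x axis, either way round. Seated, its disc lies on the rim and its origin is on the grinder's axis, 116 mm above this one; then it turns only clockwise from above.
- cup_mouth (a point): Centre of the cup's mouth, level with the rim's top, 130 mm above the grinder's origin. Mouth 76 mm across; the lip is 6 mm thick, with two entry slots, 19 mm wide and reaching 47 mm from the axis, at the grinder's +x and -x sides. The lugs turn 2 mm below the lip.
- thin_rib (a point): One of the two thin ribs, marking halfway. White marks stand out from the cup up to 67 mm from the axis, 3 mm below the rim's top, the same on opposite sides: a broad square tab (16 mm) at each entry slot; 37 degrees (0.65 rad) clockwise from it this thin rib (4 mm wide); 75 degrees (1.31 rad) clockwise from the tab a round stud (13 mm), where the lock clicks.
- catch_ring (a joint): Sprung ring inside the cup's rim that the lugs push round, rad; 0 at rest, grows clockwise. It starts to move when the lid has turned about 0.11 rad from the entry position, so it reads the lid's turn less 0.11: about 0.54 at the thin ribs, 1.2 at the click. Its spring pushes the lid back with 0.05 N m at 0, 0.08 N m at the ribs.
- ramekin: Bystander: glass ramekin 72 mm across, 45 mm high; origin: centre of its underside.
- jar: Bystander: closed amber glass jar 64 mm across, 85 mm high; origin: centre of its underside.
- spoon: Bystander: steel spoon about 160 mm long lying on the table along its x axis.
Mind the look-alikes: they are no part of the job. What is shaped like the lid but red or yellow is not meant.

How it is judged:
On the way, in this order (a step that is already met when the one before it is completed fails the run):
1. the lid is picked up clear of the table by the gripper (height (world z) of lid above 0.05 m and contact force between the fingers and lid above 1 N), for 0.1 s.
2. the lid sits flat on the cup, lugs through the entry slots, not yet twisted (horizontal distance between lid and grinder below 0.005 m and z of lid in the frame of grinder below 0.1185 m and angle between lid's own z axis and vertical below 0.06 rad and angle between the x axis of lid and the x axis of grinder, either way round below 0.3 rad), for 0.1 s.
At the end, for the whole second after the job is handed in: The lid sits on the cup (centred within 5 mm, no more than 3.5 mm high, upright within 4 degrees), its lugs under the lip and pushing the sprung ring, its bar within 0.2 rad (11 degrees) of the thin ribs, at rest, and the gripper's fingers still hold it with over 2 N (horizontal distance between lid and grinder below 0.005 m and z of lid in the frame of grinder between 0.113 and 0.1195 m and angle between lid's own z axis and vertical below 0.07 rad and angle between the x axis of lid and the x axis of grinder, either way round between 0.45 and 0.85 rad and value of joint catch_ring between 0.28 and 0.85 rad and contact force between the fingers and lid above 2 N and angular speed of lid below 0.15 rad/s); the arm keeps its last pose, push and grip.
It fails at once if the lock clicked (lid turned to the round studs) (value of joint catch_ring above 1.15 rad).
It fails at once if ramekin moved (distance of ramekin from where it was at the start of the episode above 0.03 m).
It fails at once if jar moved (distance of jar from where it was at the start of the episode above 0.03 m).
It fails at once if spoon moved (distance of spoon from where it was at the start of the episode above 0.03 m).
It also fails if it takes over 54 s, if anything falls off the work surface, if the arm or the gripper's body presses on something with over 40 N, if the wrist force passes 120 N, or if a joint passes its speed limit or range.

## Working session

There is one attempt and no reset: what is moved stays moved. The work goes in short steps, Python scripts to look and compute and a tool call to move; the robot and the scene stay as the last step left them, time stands still between calls to the robot, and variables do not carry over. Pictures are saved under pics/ and viewed, and the job is handed in when it is done.

Besides the shell and the picture viewer there is one more tool, called after "Call:" as a command line: name --pt "numbers of a row" for each row, then --argument value for the rest. jog_arm: Moves the arm, as the interface text tells. Its arguments: {"type":"object","properties":{"steps":{"type":"array"},"force":{"type":"number"}},"required":["steps"]}

```bash
ls; mkdir -p pics; python3 - <<'E'
from plant import robot
import cv2
s=robot.read_state();print(s)
for n in("scene","top","wrist"):
    c=robot.read_camera(n);cv2.imwrite(f"pics/{n}0.png",c["image"][:,:,::-1])
    print(n,c["mtx"].tolist(),c["D"],[ (k,v.round(4).tolist()) for k,v in c.items() if k in("extrinsics","tool_from_camera")])
E
```

```text
pics
{'t': 0.0, 'q': array([-1.38140960e+00,  1.31153576e-01,  1.48929463e+00, -7.74005968e-07,
        1.52299739e+00, -8.54105518e-02]), 'dq': array([-0.00169948, -0.00092143, -0.00035344,  0.00016687, -0.00203733,
       -0.00173746]), 'joint_torque': array([-3.41966545e-03, -5.59835887e+01, -4.91759992e+01,  7.65947462e-02,
        3.54166771e-02, -1.35723490e-04]), 'tool_pos': array([ 0.16272191, -0.57693962,  0.23158353]), 'orientation': array([-3.11015220e+00, -4.30040314e-01,  1.52371096e-04]), 'force': array([-0.65126591,  0.15671124, -1.11143281]), 'wrist_torque': array([-0.01841241,  0.01873417, -0.02088562]), 'opening': 0.09247802616429085}
scene [[582.9319592823101, 0.0, 320.13929172228075], [0.0, 582.9319592823101, 235.2411031345136], [0.0, 0.0, 1.0]] [0.06109478 0.         0.         0.         0.        ] [('extrinsics', [[0.5992, 0.5434, -0.588, 1.2169], [0.8005, -0.3948, 0.4509, -0.4844], [0.0128, -0.7408, -0.6715, 0.8127], [0.0, 0.0, 0.0, 1.0]])]
top [[565.2714113817212, 0.0, 311.87755325208394], [0.0, 565.2714113817212, 244.94572230863076], [0.0, 0.0, 1.0]] [-0.07440864  0.          0.          0.          0.        ] [('extrinsics', [[0.0188, -0.9856, 0.1679, 0.4563], [-0.9998, -0.0181, 0.0056, -0.005], [-0.0025, -0.168, -0.9858, 1.0278], [0.0, 0.0, 0.0, 1.0]])]
wrist [[336.18704879944795, 0.0, 323.3522739191909], [0.0, 336.18704879944795, 245.1984584077789], [0.0, 0.0, 1.0]] [0.00105442 0.         0.         0.         0.        ] [('tool_from_camera', [[-0.0002, -0.9666, -0.2562, 0.0705], [1.0, -0.0002, -0.0003, -0.0005], [0.0003, -0.2562, 0.9666, -0.152], [0.0, 0.0, 0.0, 1.0]])]
```

View pics/scene0.png

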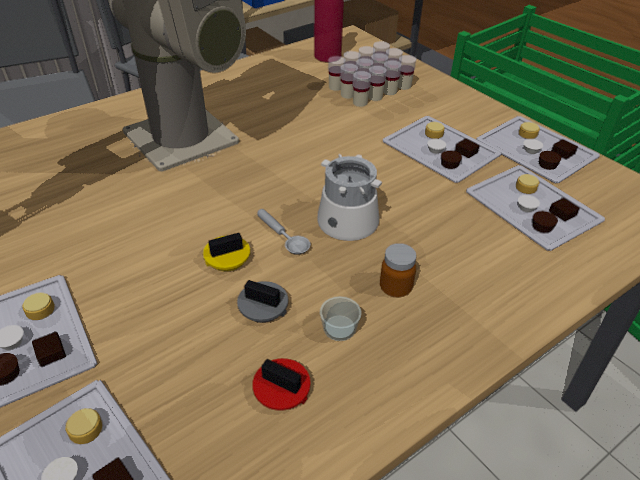

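View pics/top0.png

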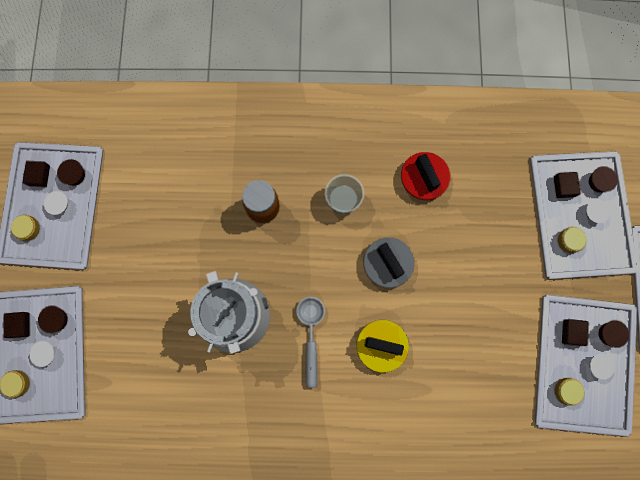

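View pics/wrist0.png

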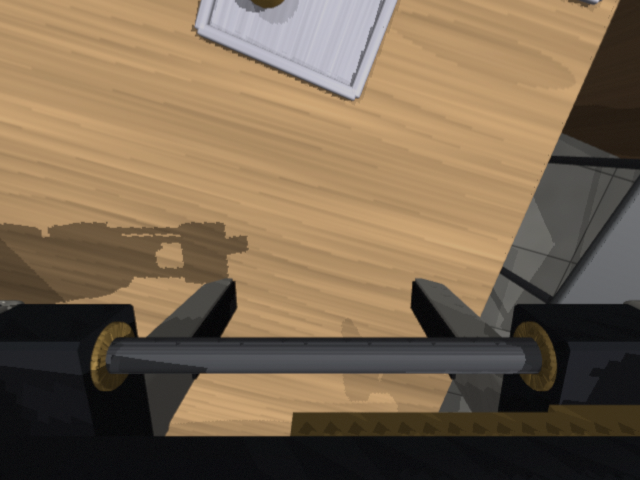

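```bash
python3 - <<'E'
import cv2,numpy as np
im=cv2.imread("pics/top0.png")
a=cv2.resize(im[230:300,350:430],None,fx=7,fy=7,interpolation=cv2.INTER_CUBIC)[:490,:560]
cv2.imwrite("pics/a.png",a)
b=cv2.resize(im[262:362,180:280],None,fx=6,fy=6,interpolation=cv2.INTER_CUBIC)
cv2.imwrite("pics/b.png",b)
s=cv2.imread("pics/scene0.png")
cv2.imwrite("pics/c.png",cv2.resize(s[145:245,305:395],None,fx=6,fy=6,interpolation=cv2.INTER_CUBIC))
E
```

```text
(no output)
```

View pics/a.png

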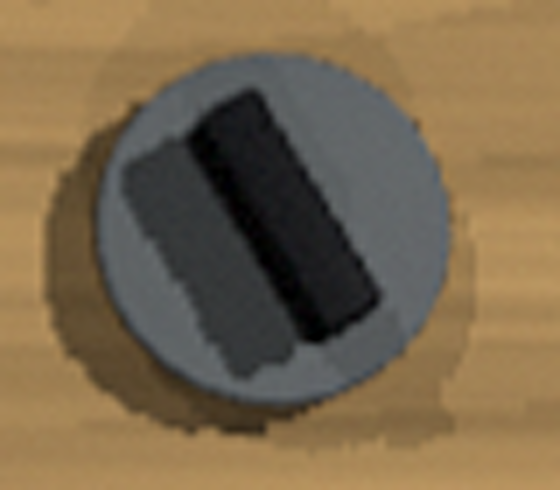

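View pics/b.png

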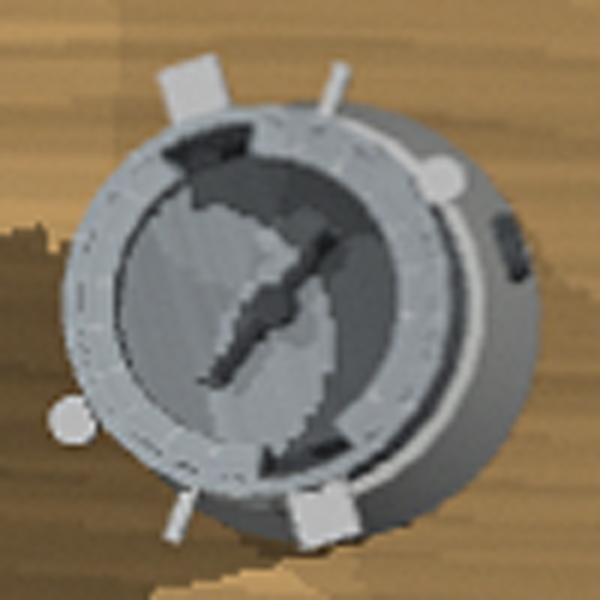

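View pics/c.png

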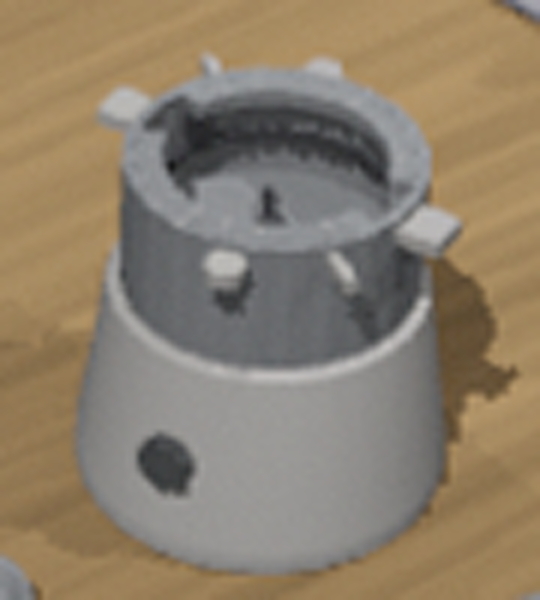

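```bash
cat > h.py <<'E'
import cv2,numpy as np
from scipy.spatial.transform import Rotation as R
from plant import robot
def ray(uv,c,T):
    p=cv2.undistortPoints(np.array(uv,float).reshape(-1,1,2),c["mtx"],np.array(c["D"],float)).reshape(-1,2)
    d=np.c_[p,np.ones(len(p))]@T[:3,:3].T
    return T[:3,3],d
def plane(uv,c,T,z):
    o,d=ray(uv,c,T); return o+d*((z-o[2])/d[:,2])[:,None]
def toolT(s):
    T=np.eye(4);T[:3,:3]=R.from_rotvec(s["orientation"]).as_matrix();T[:3,3]=s["tool_pos"];return T
E
python3 - <<'E'
from h import *
c=robot.read_camera("top");T=c["extrinsics"]
f=lambda P,x0,y0,k:[(x0+(x+.5)/k-.5,y0+(y+.5)/k-.5) for x,y in P]
P=plane(f([(185,63),(331,541),(342,65),(173,543),(443,179),(73,420)],180,262,6),c,T,.127)
print(P.round(4));
for i in(0,2,4):
    d=P[i]-P[i+1];print("mid",(P[i]+P[i+1])[:2]/2,"len",np.hypot(*d[:2]),"ang",np.degrees(np.arctan2(d[1],d[0])))
print("rim",plane(f([(257,300)],180,262,6),c,T,.13))
P=plane(f([(255,88),(190,140),(382,297),(318,345)],350,230,7),c,T,.054)
print("bar",P.round(4),P.mean(0)) 
# disc segmentation-ish: ellipse extents
print("disc",plane(f([(272,226)],350,230,7),c,T,.02))
# scene camera
cs=robot.read_camera("scene");Ts=cs["extrinsics"]
print("rim scene",plane(f([(277,157)],305,145,6),cs,Ts,.13), plane(f([(110,112),(446,228)],305,145,6),cs,Ts,.127))
# bystanders
print("yellow,red,ramekin,jar,spoon",plane([(383,346),(426,176),(344,194),(259,196),(311,312),(311,386)],c,T,.03).round(3))
E
```

```text
[[0.5624 0.1625 0.127 ]
 [0.4371 0.1183 0.127 ]
 [0.5627 0.1203 0.127 ]
 [0.4356 0.1599 0.127 ]
 [0.5327 0.0921 0.127 ]
 [0.467  0.1879 0.127 ]]
mid [0.49977383 0.14039768] len 0.13292222517121474 ang 19.435937694506002
mid [0.49917401 0.14006806] len 0.13315034564634465 ang -17.300177807866664
mid [0.49987391 0.13998039] len 0.11613926938343437 ang -55.52994931252319
rim [[0.49949831 0.13989948 0.13      ]]
bar [[ 0.6295 -0.129   0.054 ]
 [ 0.616  -0.1128  0.054 ]
 [ 0.5774 -0.1605  0.054 ]
 [ 0.5652 -0.1445  0.054 ]] [ 0.59704353 -0.136693    0.054     ]
disc [[ 0.5995698  -0.13765285  0.02      ]]
rim scene [[0.5021914  0.13746016 0.13      ]] [[0.4459834  0.11064253 0.127     ]
 [0.56159552 0.16005671 0.127     ]]
yellow,red,ramekin,jar,spoon [[ 0.45  -0.127  0.03 ]
 [ 0.758 -0.206  0.03 ]
 [ 0.721 -0.056  0.03 ]
 [ 0.715  0.099  0.03 ]
 [ 0.507  0.     0.03 ]
 [ 0.379 -0.002  0.03 ]]
```

Call:
jog_arm --pt "0 0.054 -0.031 0 0 0 -0.027" --pt "0 0.108 -0.061 0 0 0 -0.054" --pt "0 0.162 -0.091 0 0 0 -0.08" --pt "0 0.216 -0.122 0 0 0 -0.107" --pt "0 0.27 -0.152 0 0 0 -0.134"

```text
t: 0.88
tool_pos: [0.3825, -0.3561, 0.2324]
orientation: [-3.076, -0.639, -0.0]
force: [0.8, -1.3, 0.8]
opening: 0.0931
```

```bash
cat >> h.py <<'E'
def go(x,y,yaw,z):
    """tool-frame shift & turn to reach TCP at x,y,z, tool x at yaw (deg), pointing down"""
    T=toolT(robot.read_state()); Rt=R.from_euler("z",yaw,degrees=True).as_matrix()@np.diag([1,-1,-1])
    print("shift",(T[:3,:3].T@(np.array([x,y,z])-T[:3,3])).round(4),"turn",R.from_matrix(T[:3,:3].T@Rt).as_rotvec().round(4))
E
python3 - <<'E'
from h import *
go(.599,-.1373,31,.2)
E
```

```text
shift [ 0.2857 -0.1145  0.0326] turn [-0.0004 -0.0004 -0.1316]
```

Call:
jog_arm --pt "0 0.057 -0.023 0.005 0 0 -0.026" --pt "0 0.114 -0.046 0.01 0 0 -0.053" --pt "0 0.171 -0.069 0.02 0 0 -0.079" --pt "0 0.228 -0.092 0.03 0 0 -0.106" --pt "0 0.286 -0.1145 0.0326 0 0 -0.1316"

```text
t: 1.5
tool_pos: [0.6, -0.1354, 0.199]
orientation: [-3.026, -0.841, 0.001]
force: [0.8, 0.0, 0.6]
opening: 0.0931
```

Call:
jog_arm --pt "0 0 0 0 0 0 0" --pt "0 0 0 0 0 0 0"

```text
t: 1.75
tool_pos: [0.5997, -0.1353, 0.1985]
orientation: [-3.026, -0.842, 0.003]
force: [-1.4, 0.2, -0.2]
opening: 0.0931
```

```bash
python3 - <<'E'
from h import *
s=robot.read_state();c=robot.read_camera("wrist");cv2.imwrite("pics/w1.png",c["image"][:,:,::-1])
print(s["tool_pos"],s["q"],s["force"])
E
```

```text
[ 0.59973451 -0.13527567  0.19852726] [-3.05136112e-01  1.89146881e-01  1.48549609e+00 -1.45779653e-04
  1.46904479e+00  7.22854703e-01] [-1.36390856  0.21370561 -0.24636456]
```

View pics/w1.png

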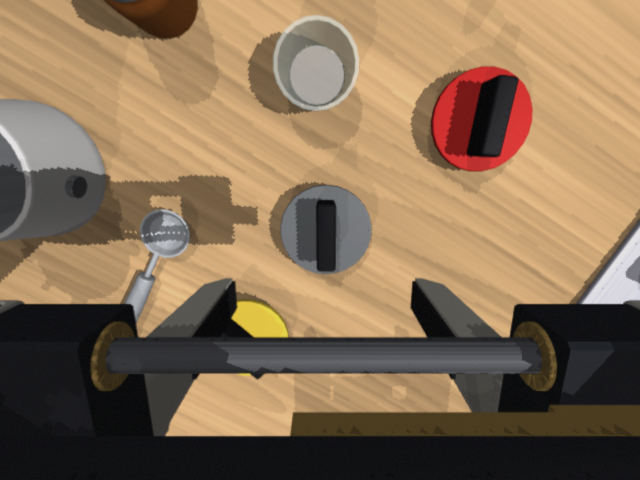

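```bash
python3 - <<'E'
from h import *
im=cv2.imread("pics/w1.png");c=robot.read_camera("wrist")
s=robot.read_state();T=toolT(s)@c["tool_from_camera"]
hsv=cv2.cvtColor(im,cv2.COLOR_BGR2HSV);r=(slice(170,285),slice(270,385))
m=(((hsv[...,1]<80))*255).astype(np.uint8)
mm=np.zeros_like(m);mm[r]=m[r]
cs,_=cv2.findContours(mm,cv2.RETR_EXTERNAL,cv2.CHAIN_APPROX_NONE);k=max(cs,key=cv2.contourArea)
e=cv2.fitEllipse(cv2.convexHull(k));print(e)
print("disc",plane([e[0]],c,T,.020))
b=np.zeros_like(m);b[r]=((im.max(2)<45)*255).astype(np.uint8)[r]
cs,_=cv2.findContours(b,cv2.RETR_EXTERNAL,cv2.CHAIN_APPROX_NONE);k=max(cs,key=cv2.contourArea)
bx=cv2.boxPoints(cv2.minAreaRect(k));print(bx)
P=plane(bx,c,T,.054);print(P.round(4))
l,rr=bx[np.argsort(bx[:,0])][:2],bx[np.argsort(bx[:,0])][2:]
for pr in(l,rr):
  P=plane(pr,c,T,.054);d=P[0]-P[1];print(np.degrees(np.arctan2(d[1],d[0])),np.hypot(*d[:2]),P.mean(0))
cv2.imwrite("pics/w1c.png",cv2.resize(im[170:290,265:385],None,fx=5,fy=5,interpolation=cv2.INTER_NEAREST))
E
```

```text
((325.4416809082031, 229.15219116210938), (89.3450927734375, 91.54647827148438), 90.63103485107422)
disc [[ 0.59957885 -0.13786483  0.02      ]]
[[316. 200.]
 [335. 200.]
 [335. 270.]
 [316. 270.]]
[[ 0.624  -0.1132  0.054 ]
 [ 0.6326 -0.1276  0.054 ]
 [ 0.577  -0.1617  0.054 ]
 [ 0.5679 -0.1465  0.054 ]]
30.639063497334565 0.06523330258376865 [ 0.59594032 -0.12984646  0.054     ]
31.471181412176854 0.065231283335315 [ 0.60481728 -0.14463592  0.054     ]
```

View pics/w1c.png

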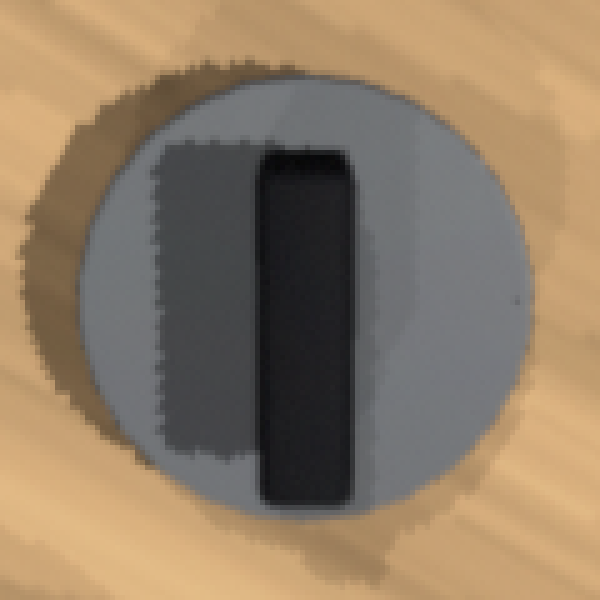

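```bash
python3 - <<'E'
from h import *
go(.5997,-.1375,31,.040)
E
```

```text
shift [-0.0002  0.0011  0.1592] turn [-0.0008  0.0008 -0.0004]
```

Call:
jog_arm --pt "0 0 0.0015 0.035 0 0 0" --pt "0 0 0.0015 0.075 0 0 0" --pt "0 0 0.0015 0.115 0 0 0" --pt "0 0 0.0015 0.14 0 0 0" --pt "0 0 0.0015 0.157 0 0 0"

```text
t: 2.48
tool_pos: [0.5988, -0.139, 0.0411]
orientation: [-3.027, -0.835, 0.003]
force: [0.1, 0.1, 0.4]
opening: 0.0929
```

Call:
jog_arm --pt "0 0 0 0 0 0 0" --pt "0 0 0 0 0 0 0"

```text
t: 2.72
tool_pos: [0.5995, -0.1398, 0.0425]
orientation: [3.029, 0.834, -0.001]
force: [-0.1, 0.8, -0.1]
opening: 0.0931
```

```bash
python3 - <<'E'
from h import *
go(.5997,-.1375,31,.040)
c=robot.read_camera("wrist");cv2.imwrite("pics/w2.png",c["image"][:,:,::-1])
E
```

```text
shift [ 0.0014 -0.0018  0.0025] turn [ 0.      0.0004 -0.0034]
```

View pics/w2.png

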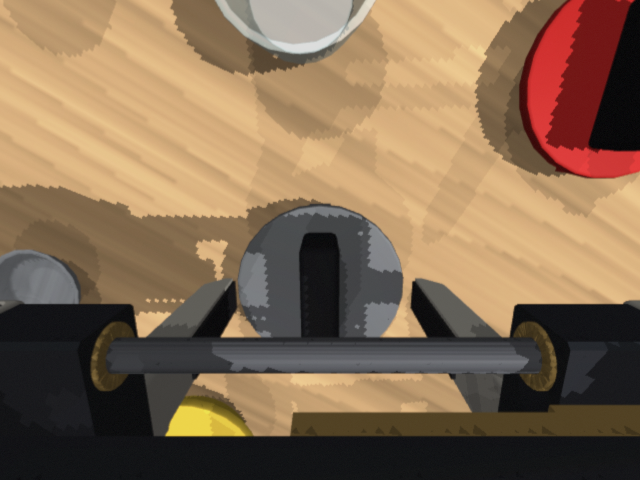

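Call:
jog_arm --pt "0 0.001 -0.0015 0.002 0 0 -0.003" --pt "0.8 0.001 -0.0015 0.002 0 0 -0.003" --pt "1 0.001 -0.0015 0.002 0 0 -0.003" --pt "1 0.001 -0.0015 0.002 0 0 -0.003" --pt "1 0.001 -0.0015 0.002 0 0 -0.003" --force 40

```text
t: 3.4
tool_pos: [0.5999, -0.1378, 0.0408]
orientation: [3.027, 0.839, 0.0]
force: [0.1, -0.6, 0.2]
opening: 0.0577
```

Call:
jog_arm --pt "1 0 0 0 0 0 0" --pt "1 0 0 0 0 0 0" --pt "1 0 0 0 0 0 0" --pt "1 0 0 0 0 0 0"

```text
t: 3.9
tool_pos: [0.5998, -0.1379, 0.0408]
orientation: [3.027, 0.839, 0.0]
force: [0.1, -2.1, 0.2]
opening: 0.018
```

Gripped (18 mm opening). Lift to 0.26.

Call:
jog_arm --pt "1 0 0 -0.02 0 0 0" --pt "1 0 0 -0.06 0 0 0" --pt "1 0 0 -0.11 0 0 0" --pt "1 0 0 -0.16 0 0 0" --pt "1 0 0 -0.215 0 0 0"

```text
t: 4.53
tool_pos: [0.5993, -0.1376, 0.2586]
orientation: [3.027, 0.839, 0.001]
force: [0.3, -0.4, -0.8]
opening: 0.0178
```

Call:
jog_arm --pt "1 0 0 0 0 0 0" --pt "1 0 0 0 0 0 0"

```text
t: 4.78
tool_pos: [0.5994, -0.1376, 0.2595]
orientation: [3.026, 0.839, 0.003]
force: [0.3, 0.3, -1.9]
opening: 0.0177
```

```bash
python3 - <<'E'
from h import *
go(.4997,.140,19.5,.26)
s=robot.read_state();print(s)
c=robot.read_camera("wrist");cv2.imwrite("pics/w3.png",c["image"][:,:,::-1])
E
```

```text
shift [ 0.0575 -0.2893 -0.0009] turn [ 0.0016 -0.0014  0.2006]
{'t': 4.775, 'q': array([-3.08937123e-01,  1.59165548e-01,  1.40789955e+00, -2.15590158e-04,
        1.57245306e+00,  7.20898341e-01]), 'dq': array([-0.00046548,  0.03088966,  0.04224567, -0.00238676, -0.00632825,
       -0.00086215]), 'joint_torque': array([ 3.51389428e-02, -6.14645863e+01, -5.28790712e+01,  7.18242279e-02,
        1.40783825e-02,  9.14325719e-04]), 'tool_pos': array([ 0.59940817, -0.13764254,  0.25954361]), 'orientation': array([3.02610348e+00, 8.39063211e-01, 2.54026790e-03]), 'force': array([ 0.3013686 ,  0.25429761, -1.8822509 ]), 'wrist_torque': array([-0.00598668, -0.00857865, -0.00474985]), 'opening': 0.01773137338967842}
```

View pics/w3.png

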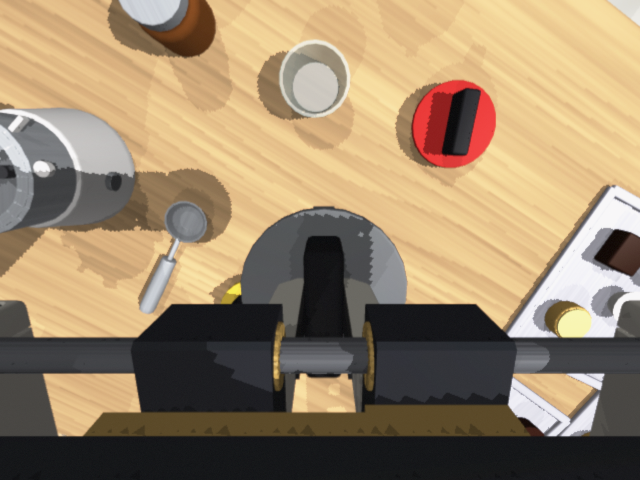

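Call:
jog_arm --pt "1 0 -0.025 0 0 0 0.05" --pt "1 -0.01 -0.07 0 0 0 0.1" --pt "1 -0.02 -0.11 0 0 0 0.15" --pt "1 -0.03 -0.145 0 0 0 0.2" --pt "1 -0.03 -0.16 0 0 0 0.2"

```text
t: 5.45
tool_pos: [0.4888, -0.0146, 0.2561]
orientation: [-3.095, -0.534, 0.006]
force: [0.3, 0.8, -1.5]
opening: 0.0175
```

Call:
jog_arm --pt "1 0 0 0 0 0 0" --pt "1 0 0 0 0 0 0"

```text
t: 5.7
tool_pos: [0.489, -0.0151, 0.2554]
orientation: [-3.095, -0.535, 0.007]
force: [-0.6, 0.7, -0.8]
opening: 0.018
```

```bash
python3 - <<'E'
from h import *
s=robot.read_state();print(s["tool_pos"],s["q"])
c=robot.read_camera("wrist");cv2.imwrite("pics/w4.png",c["image"][:,:,::-1])
T0=c["tool_from_camera"]
print(plane([(324,207.5),(241,285),(407,285)],c,T0,.019))
np.save("s4.npy",toolT(s))
E
```

```text
[ 0.48901531 -0.01510285  0.25541407] [-1.35405807e-01 -1.76984209e-01  1.74952883e+00 -4.16132061e-04
  1.57380554e+00  1.09300801e+00]
[[ 0.04512062 -0.00026781  0.019     ]
 [ 0.00282484 -0.04535153  0.019     ]
 [ 0.00281249  0.04483214  0.019     ]]
```

View pics/w4.png

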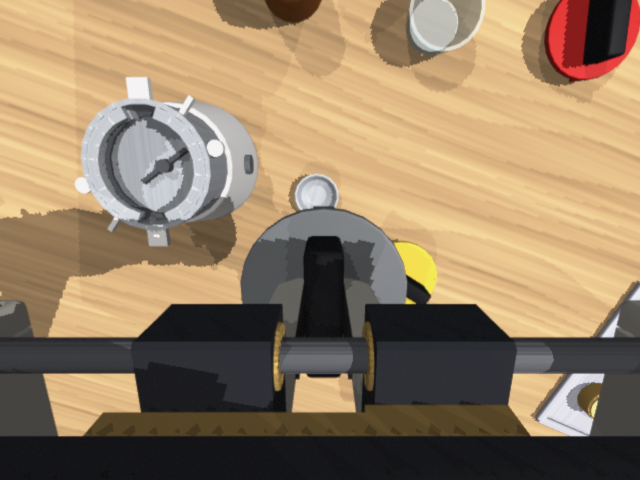

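```bash
python3 - <<'E'
import cv2
im=cv2.imread("pics/w4.png");cv2.imwrite("pics/d.png",cv2.resize(im[65:255,70:260],None,fx=3,fy=3,interpolation=cv2.INTER_CUBIC))
E
```

```text
(no output)
```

View pics/d.png

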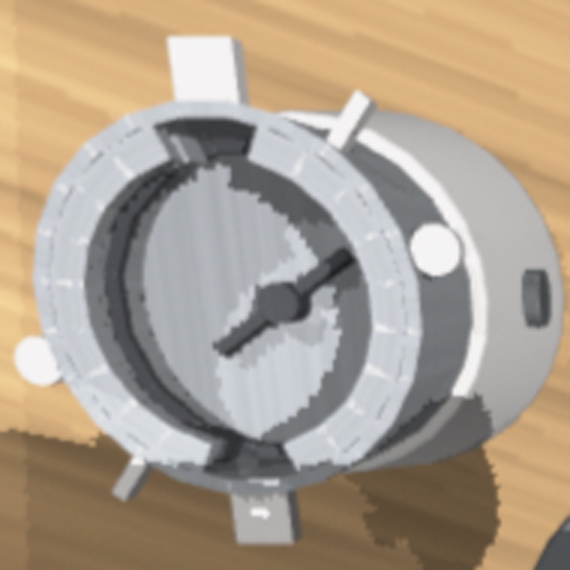

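```bash
python3 - <<'E'
from h import *
c=robot.read_camera("wrist");T=np.load("s4.npy")@c["tool_from_camera"]
f=lambda P,x0,y0,k:[(x0+(x+.5)/k-.5,y0+(y+.5)/k-.5) for x,y in P]
P=plane(f([(201,38),(268.5,543.5),(364,95),(123,498),(436,250),(38,361)],70,65,3),c,T,.127)
for i in(0,2,4):
    d=P[i]-P[i+1];print("mid",(P[i]+P[i+1])[:2]/2,"len",np.hypot(*d[:2]),"ang",np.degrees(np.arctan2(d[1],d[0])))
go(.4993,.1400,19.3,.26)
E
```

```text
mid [0.4989357  0.14005894] len 0.13287506948839464 ang 19.681050133393125
mid [0.49899401 0.13994054] len 0.132603881630742 ang -17.24750440423868
mid [0.49882183 0.1407838 ] len 0.11559644577909339 ang -55.704239136305624
shift [ 0.0615 -0.143  -0.0043] turn [-0.0017  0.004   0.0047]
```

Call:
jog_arm --pt "1 0.015 -0.035 0 0 0.001 0" --pt "1 0.03 -0.075 0 -0.001 0.002 0" --pt "1 0.046 -0.11 0 -0.001 0.003 0" --pt "1 0.057 -0.133 0.01 -0.002 0.004 0" --pt "1 0.0615 -0.143 0.025 -0.002 0.004 0"

```text
t: 6.42
tool_pos: [0.4999, 0.1408, 0.2305]
orientation: [3.095, 0.535, 0.001]
force: [-0.2, 1.0, -1.5]
opening: 0.0177
```

Call:
jog_arm --pt "1 0 0 0.02 0 0 0" --pt "1 0 0 0.028 0 0 0" --pt "1 0 0 0.028 0 0 0"

```text
t: 6.8
tool_pos: [0.4996, 0.1401, 0.2015]
orientation: [3.095, 0.534, -0.002]
force: [0.2, 0.0, 0.2]
opening: 0.0178
```

```bash
python3 - <<'E'
from h import *
go(.4996,.1401,19.5,.18)
s=robot.read_state();print(s)
c=robot.read_camera("top");cv2.imwrite("pics/t5.png",c["image"][:,:,::-1])
c=robot.read_camera("scene");im=c["image"][:,:,::-1];cv2.imwrite("pics/s5.png",cv2.resize(im[60:260,240:440],None,fx=3,fy=3))
go(.4996,.1401,19.5,.18)
E
```

```text
shift [ 0.0001 -0.      0.0215] turn [0.0003 0.0011 0.0013]
{'t': 6.8, 'q': array([ 1.74807456e-01, -7.25016737e-02,  1.75195634e+00, -4.74932864e-04,
        1.46320304e+00,  1.40402577e+00]), 'dq': array([ 0.00047638, -0.01722902, -0.02481584,  0.00149596,  0.0088876 ,
        0.00278291]), 'joint_torque': array([ 1.19559481e-01, -4.47609651e+01, -4.85495460e+01,  2.89106002e-02,
       -2.45291367e-01, -9.64805338e-03]), 'tool_pos': array([0.49958844, 0.14005043, 0.2015236 ]), 'orientation': array([ 3.09540192e+00,  5.33943145e-01, -1.66973955e-03]), 'force': array([0.20346567, 0.02807254, 0.21849102]), 'wrist_torque': array([ 0.02143909, -0.06605163, -0.04476591]), 'opening': 0.017825629146165967}
shift [-0.0009 -0.      0.023 ] turn [ 0.0006 -0.0014  0.0014]
```

View pics/s5.png

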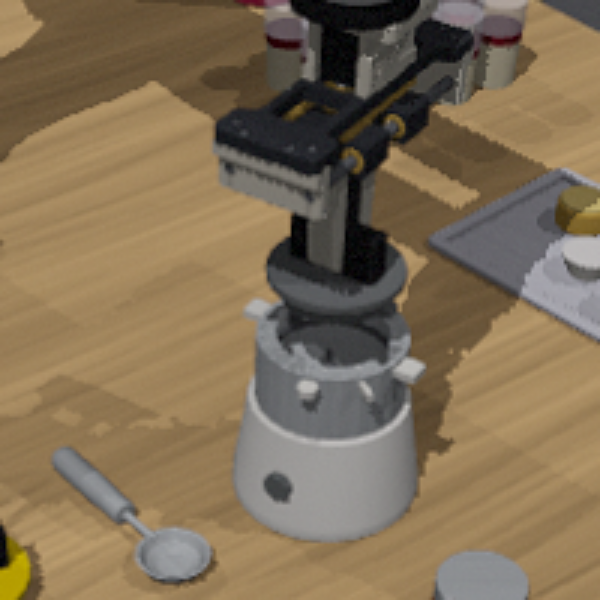

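View pics/t5.png

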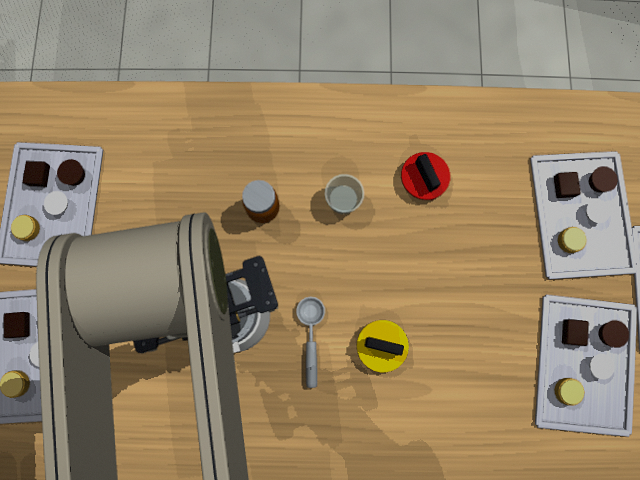

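Call:
jog_arm --pt "1 0 0 0.01 0 0 0" --pt "1 0 0 0.018 0 0 0" --pt "1 0 0 0.024 0 0 0" --pt "1 0 0 0.026 0 0 0" --pt "1 0 0 0.028 0 0 0"

```text
t: 7.52
tool_pos: [0.5004, 0.1404, 0.175]
orientation: [3.095, 0.534, 0.002]
force: [0.7, 0.3, -1.0]
opening: 0.0177
```

Call:
jog_arm --pt "1 0 0 0.002 0 0 0" --pt "1 0 0 0.004 0 0 0" --pt "1 0 0 0.006 0 0 0"

```text
t: 7.9
tool_pos: [0.5005, 0.1404, 0.169]
orientation: [3.095, 0.534, 0.003]
force: [-1.0, 0.4, -1.5]
opening: 0.0177
```

Call:
jog_arm --pt "1 0 0 0.002 0 0 0" --pt "1 0 0 0.004 0 0 0" --pt "1 0 0 0.006 0 0 0" --pt "1 0 0 0.008 0 0 0"

```text
t: 8.4
tool_pos: [0.5005, 0.1404, 0.1608]
orientation: [3.095, 0.534, 0.003]
force: [1.0, -0.8, -2.2]
opening: 0.0173
```

Call:
jog_arm --pt "1 0 0 0.002 0 0 0" --pt "1 0 0 0.003 0 0 0" --pt "1 0 0 0.004 0 0 0"

```text
t: 8.78
tool_pos: [0.5006, 0.1404, 0.1568]
orientation: [3.095, 0.534, 0.003]
force: [0.8, 0.7, 0.4]
opening: 0.0176
```

Call:
jog_arm --pt "1 0 0 0.001 0 0 0" --pt "1 0 0 0.001 0 0 0"

```text
t: 9.02
tool_pos: [0.5007, 0.1404, 0.1567]
orientation: [3.095, 0.534, 0.004]
force: [-3.4, -0.3, 5.5]
opening: 0.0174
```

Call:
jog_arm --pt "1 0 0 0.001 0 0 0" --pt "1 0 0 0.001 0 0 0"

```text
t: 9.28
tool_pos: [0.5009, 0.1405, 0.1567]
orientation: [3.095, 0.534, 0.005]
force: [-2.9, -2.2, 6.2]
opening: 0.0176
```

```bash
python3 - <<'E'
from h import *
s=robot.read_state();print(s["tool_pos"],s["force"],s["wrist_torque"])
c=robot.read_camera("scene");im=c["image"][:,:,::-1];cv2.imwrite("pics/s6.png",cv2.resize(im[100:250,280:430],None,fx=4,fy=4,interpolation=cv2.INTER_CUBIC))
c=robot.read_camera("wrist");cv2.imwrite("pics/w6.png",c["image"][:,:,::-1])
E
```

```text
[0.50090732 0.14049506 0.15669154] [-2.94617416 -2.20499363  6.24612132] [-0.1217394   0.7524747  -0.02434904]
```

View pics/s6.png

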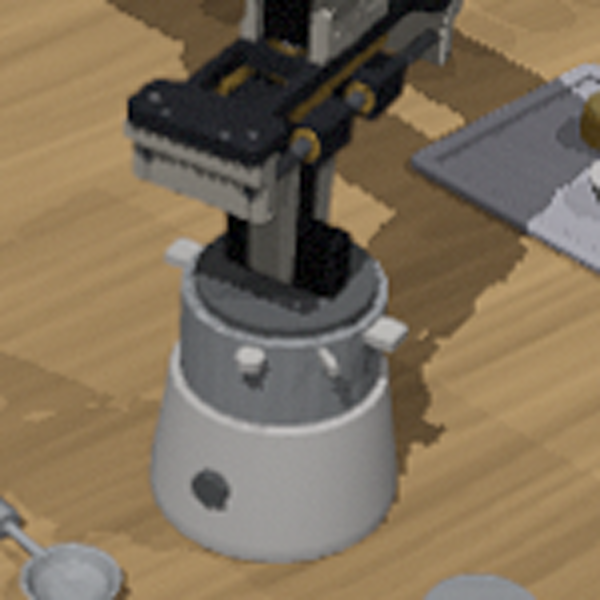

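View pics/w6.png

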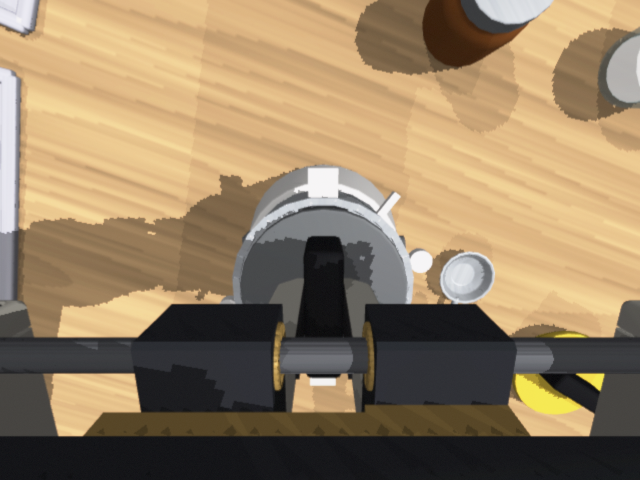

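Call:
jog_arm --pt "1 -0.0005 0 0.0005 0 0 0.06" --pt "1 -0.0005 0 0.0005 0 0 0.12" --pt "1 -0.0005 0 0.0005 0 0 0.18" --pt "1 -0.0005 0 0.0005 0 0 0.24" --pt "1 -0.0005 0 0.0005 0 0 0.3"

```text
t: 10.0
tool_pos: [0.5008, 0.1404, 0.1568]
orientation: [-3.141, -0.063, -0.006]
force: [-0.3, -0.6, 1.8]
opening: 0.0176
```

```bash
python3 - <<'E'
from h import *
s=robot.read_state();print(s["tool_pos"],s["force"],s["wrist_torque"],s["q"])
go(.4995,.14,-17.5,.1565)
c=robot.read_camera("wrist");cv2.imwrite("pics/w7.png",c["image"][:,:,::-1])
E
```

```text
[0.50078978 0.1404136  0.15679882] [-0.2695125  -0.57949654  1.82074551] [-0.02645927  0.19199774  0.1634797 ] [ 1.75032016e-01 -4.09350599e-02  1.80480109e+00 -3.90390679e-04
  1.37388500e+00  1.70588298e+00]
shift [-0.0013  0.0004  0.0003] turn [-0.0008 -0.0038  0.3455]
```

View pics/w7.png

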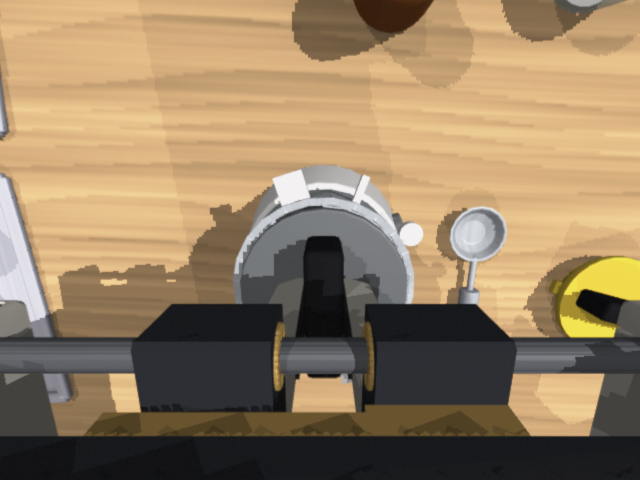

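Call:
jog_arm --pt "1 -0.0005 0 0.0003 0 0 0.07" --pt "1 -0.0005 0 0.0003 0 0 0.14" --pt "1 -0.0005 0 0.0003 0 0 0.21" --pt "1 -0.0005 0 0.0003 0 0 0.28" --pt "1 -0.0005 0 0.0003 0 0 0.345"

```text
t: 10.68
tool_pos: [0.5006, 0.1401, 0.1569]
orientation: [-3.104, 0.483, -0.007]
force: [0.2, -1.4, 0.4]
opening: 0.0176
```

```bash
python3 - <<'E'
from h import *
s=robot.read_state();print(s["tool_pos"],s["force"],s["wrist_torque"],s["dq"])
go(.4995,.14,-17.5,.1565)
c=robot.read_camera("wrist");cv2.imwrite("pics/w8.png",c["image"][:,:,::-1])
c=robot.read_camera("scene");im=c["image"][:,:,::-1];cv2.imwrite("pics/s8.png",cv2.resize(im[100:250,280:430],None,fx=4,fy=4,interpolation=cv2.INTER_CUBIC))
go(.4995,.14,-17.5,.1565)
E
```

```text
[0.50063211 0.14005697 0.15687824] [ 0.22451635 -1.3524405   0.40355494] [-0.32439862  0.10283255  0.14465039] [-3.36083021e-04 -2.12121031e-04  1.12062345e-03 -2.63659716e-03
  1.65960802e-03  5.15312442e-01]
shift [-0.0011  0.0004  0.0004] turn [-0.0011 -0.0045 -0.0036]
shift [-0.001   0.0005  0.0004] turn [-0.0014 -0.0044 -0.0025]
```

View pics/w8.png

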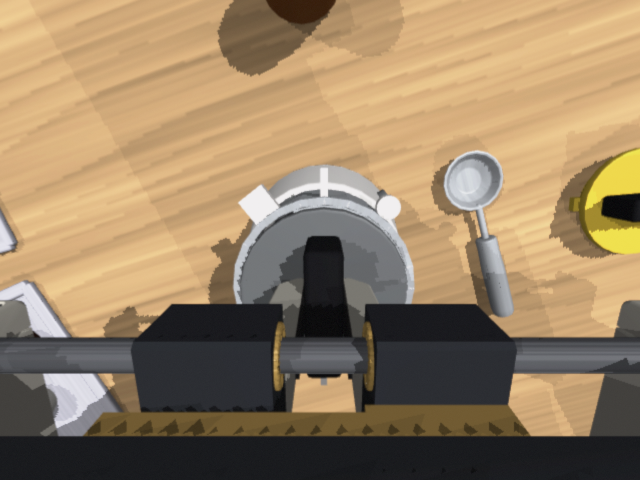

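View pics/s8.png

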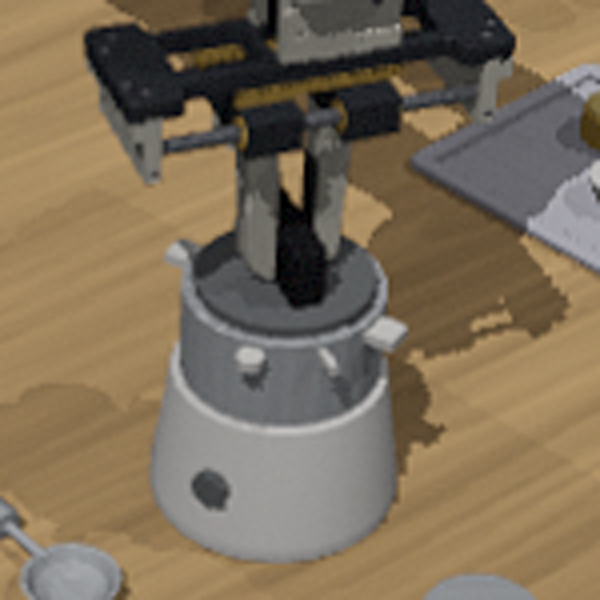

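Call:
jog_arm --pt "1 0 0 0.0005 0 0 0" --pt "1 0 0 0.0005 0 0 0" --pt "1 0 0 0.0005 0 0 0" --pt "1 0 0 0.0005 0 0 0" --pt "1 0 0 0.0005 0 0 0"

```text
t: 11.4
tool_pos: [0.5007, 0.1402, 0.1567]
orientation: [-3.104, 0.48, -0.008]
force: [-1.4, -0.2, 5.1]
opening: 0.0177
```

```bash
python3 - <<'E'
from h import *
s=robot.read_state();print(s["tool_pos"],s["force"],s["wrist_torque"],s["dq"].round(4),s["opening"])
go(.4995,.14,-17.5,.1565)
c=robot.read_camera("wrist");cv2.imwrite("pics/w9.png",c["image"][:,:,::-1])
E
```

```text
[0.50072099 0.14019085 0.15674012] [-1.41578043 -0.24850845  5.08841744] [-0.18000611  0.61237286  0.06276102] [-0.0013 -0.0017 -0.001  -0.0001 -0.0004 -0.0001] 0.017660909079785576
shift [-0.0011  0.0006  0.0002] turn [-0.0014 -0.0047 -0.0017]
```

View pics/w9.png

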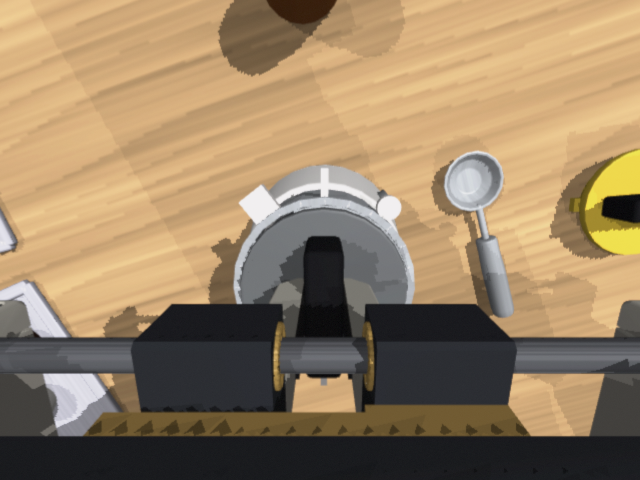

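The bar points at the thin rib (column 324 in the picture against bar at about 323). The arm is at rest and still holds a 17.7 mm grip with about 5 N downward push.

```bash
python3 -c "
from plant import robot
print(robot.close_job())"
```

```text
the job is handed in; nothing more can be done
None
```

I put the grey lid on the cup with its bar in line with the broad tabs, twisted it clockwise to the thin ribs, and handed the job in while still gripping it. `close_job` reports no verdict, so what follows is from my own last checks.

- **Seating:** contact came at TCP z 0.1567 m, where I expected 0.157 m. The wrist picture showed the tab straight ahead of the bar before the twist.
- **Twist:** the tool turned 0.65 rad, to yaw about -17.4 degrees. The rib measured -17.25 degrees, and the wrist picture shows it in line with the bar.
- **Hold:** the joints were at rest, the finger opening was 17.7 mm with the grip set to 40 N, and the push down was about 5 N. The lock ring's own angle cannot be read directly; with the turn at 0.65 rad it should be near 0.54.
- **Bystanders:** the arm's path stayed clear of the ramekin, jar and spoon. I saw no sign that any of them moved, though I did not measure their positions again.
- **Small disagreement:** the measured TCP was about 1.2 mm from the grinder axis I got from the cameras. That is within calibration and inside the 5 mm allowance.

The job took about 11.5 s of the 54 s allowed.

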